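Set, lock and tip the check-ball dispenser

ROBOT

A 6-joint arm with a two-finger parallel gripper is mounted at the origin on the work surface. World frame = base frame: x ahead of the robot, y to its left, z up, the work surface at z = 0. Lengths are in m, angles in rad, forces in N, time in s.
With the tool pointing down it reaches from about 0.325 to 0.9 m from the base axis. Payload 3.5 kg.
Tool frame: the origin (TCP) lies at the very end of the fingers, on their centre line; the grasp point (between the pads) lies 19 mm behind it; x points along the fingers, y is the direction in which the jaws open and shut, and the axes are right-handed (so a half turn about x gives the same grasp; the last joint's range is limited). The gripper opens to 85 mm and grips with 20 to 120 N. Pads are 22 mm wide; open, the fingers measure 114 mm over their backs; the gripper's body (76 mm by 85 mm) begins 54 mm behind the grasp point. The pads swing forward as they close: fully open they stand 13 mm farther back than shut.
Start: joints at [-1.232, 0.276, -0.026, 1.268, 0, 1.467], TCP at [0.267, -0.565, 0.231] pointing down, gripper open.
Joint ranges: [-3.12, 3.12], [-0.85, 1.88], [-1.08, 1.24], [-1.95, 2.15], [-1.57, 1.53], [-3.14, 3.14]. Speed limits (rad/s): [2.57, 2.57, 3.14, 3.14, 3.14, 3.14].

INTERFACE

Orientations are given as a rotation vector (axis times angle).
In Python, from cell import ctrl, camera, ticket, spot_in, silhouettes, place_of gives the robot as it stands.
- The arm moves only by the tool arm_command, never from a script. Its argument "targets" is a list of rows, each a list of 3 entries, a list of its own where there are three numbers: the shift along the tool's x, y, z in cm, then the turn, a rotation vector about the tool's x, y, z in degrees, then the closure, from 0 (fully open) to 1 (shut). In form: [[[tx, ty, tz], [ax, ay, az], gripper], ...]. A call has 1 to 10 rows; each row shifts and turns the pose as measured when the row begins, along the tool's axes as they then stand; what a row does not reach is not made up. A row lasts 1/10 s, in which the tool goes at most 50 mm and 8.59 degrees, less where a joint would pass 70% of its speed; a pose out of reach is approached as far as the arm can. A call with a gripper value outside its range is refused whole. The fingers move at their own pace and stop on an object; "grip_force" is the grip in N (left out, the last holds). Time passes only in rows, so rows that do not move let the fingers close. It gives the time, the measured TCP pose, the force and the opening at its end, in the units of the state.
- ctrl.get_obs(): the state, without advancing time (a new reading comes with each control period).
- camera(name): name is "scene" or "top" or "wrist"; returns a dict with "color" (480x640x3 uint8, red, green, blue), "K" (3x3 intrinsics, pixels), "world_to_cam" (4x4, takes a point from world to camera coordinates). Camera axes: x right, y up, looking along -z (the intrinsics and any distortion apply to the point x, -y, -z); pixel columns grow to the right and rows downward; lengths in m; the calibration is good to about 2 mm. A picture is of the moment at which its call begins. There is no depth.
- ticket.close_job(): hands the job in, once; it reports no verdict.
Trained networks look in the newest picture that a camera, given by its name, has taken for a name from the list of things; names that differ only in an ending like _2 or _b are one class to them, and where a whole thing is asked for, a point or a joint stands for the part that bears it (a point fixed in the world has none). Each returns a list of dicts, best first, with "p" (0 to 1); they miss things now and then, are a little off and sometimes report something else, mostly with a low value. They report only what shows in the picture. A call takes as long as a camera call.
- spot_in(query, camera): "box" ([left, top, width, height] in pixels, round what is visible of it).
- silhouettes(query, camera): "mask" (480x640 bool, what is visible of it) and "box" ([left, top, width, height] in pixels, round what is visible of it).
- place_of(query, camera): "location" ([column, row] in pixels: a listed point, or the origin of a listed thing).
The state is a dict: "t": time; "qpos": joint angles; "dq": joint speeds; "tau": joint torques, N m; "ee_pos": TCP position; "tcp_rot": TCP orientation; "wrist_force": force on the tool from outside, world axes, zero at the start; "torque": the same for the moment, N m; "opening": finger opening in m.
Only numpy, scipy, OpenCV 4.12 (cv2) and the standard library are available. Lean on these libraries where they do the work, as an engineer would, in place of code of your own. Each camera call takes 0.05 s, during which the arm holds its last target. There are 200 camera calls.

TASK

Turn the orange cap of the ball dispenser so that the medium hole, the one that lets the 14 mm balls through one at a time, stands at the red arrow, then run the brass jam nut clockwise down tight against the cap to lock it. Then tip the hopper forward with its red handle until all three balls have run out into the pan, and swing it back fully upright to its stop, with cap and nut still as set. Leave the other things on the bench where they are.

Things in the scene. Friction and masses are not known exactly. Their poses are not given: they have to be found in the camera images.
- stand: Grey stand of the ball dispenser, fixed: base plate 310 x 150 x 10 mm, two side plates (34 mm long, 167 mm high, outer faces 49 mm from the middle), a steel pan on the front half. Between the plates hangs the hopper: clear tube, orange cap, brass nut, three balls inside. Origin at bench level below the hinge; x to the back, away from the pan; y to the red handle's side; z up.
- hinge_mid (a point): Middle of the hopper's hinge, which runs along the stand's y, 150 mm above the bench; axes as the stand's. The tube's centre line passes through it and at rest leans 35 degrees from vertical, its mouth (with the cap) towards the pan (stand's -x).
- hopper (a joint): Tip of the hopper, rad: 0 = at rest on its upright stop (centre line 35 degrees off vertical); grows as the mouth tips on over the pan, up to a stop at 1.5, mouth then 31 degrees below level. Stiff, stays where it is left; moving it takes about 0.35 N m (4 N at the handle). Balls roll to the mouth above about 1.0 and run out near the stop.
- handle_grip (a point): Point on the axis of the red handle, a round bar 12 mm thick along the stand's y, 98 mm to the +y side (free from 66 to 128 mm) and 90 mm from the hinge line, on an arm of the hopper. At rest 74 mm behind and 52 mm above the hinge. Pulled over the top towards the pan in an arc about the hinge it tips the hopper, ending 46 mm in front, 77 mm above. It can turn in the grasp.
- cap_center (a point): Centre of the orange turning cap on the tube's centre line, 56 mm from the hinge. Ribbed disc, 68 mm wide, 20 mm high: lower edge 12 mm below, flat face 8 mm above this point. The tube under it is 61 mm wide, so fingers can pass down beside it. z points out of the mouth, x and y turn with the cap. Openings, 21 mm off centre: 8 mm hole (at its own -x), 19 mm hole, curved slot 17 x 43 mm.
- cap (a joint): Turn of the cap, rad, growing clockwise as one looks at its face; stops at 0 and 2.85, friction 0.06 N m. Balls leave at the mouth's lowest point, marked by a red arrow sticking out from under the cap's rim (stand's -x side). 0 = 8 mm hole at the arrow, 1.3 = 19 mm hole (medium, right for the balls), 2.85 = slot. Starts at 0.05 to 0.5.
- nut_center (a point): Centre, half-way up, of the brass hexagonal jam nut on the threaded stud in the middle of the cap: 20 mm across flats, 18 mm high. z points out of the mouth; flats face along its own x and every 60 degrees from it; x and y turn with the nut. The stud, 12 mm thick, ends 91 mm from the hinge; the cap's face is 64 mm from the hinge.
- jamnut (a joint): Turn of the jam nut, rad, growing clockwise as one looks at the cap's face, which screws it down, 3 mm a full turn. Starts at 0.3 to 1.0; 2.6 = tight on the cap, a firm stop. Friction 0.06 N m, stays where it is left. Turning it does not turn the cap.
- pan_floor (a point): Centre of the steel pan's inside floor, 14 mm above the bench, 115 mm in front of the stand's origin (stand's -x); inside 172 x 128 mm along the stand's x and y, walls 4 mm thick, tops 55 mm above the bench. Axes as the stand's.
- ball0_center (a point): Centre of one of three steel balls, 14 mm in diameter, about 11 g, at the start queued in single file in a lane along the low side of the clear hopper.
- ball1_center (a point): Centre of one of three steel balls, 14 mm in diameter, about 11 g, at the start queued in single file in a lane along the low side of the clear hopper.
- ball2_center (a point): Centre of one of three steel balls, 14 mm in diameter, about 11 g, at the start queued in single file in a lane along the low side of the clear hopper.
- tumbler: Bystander, not to be disturbed: clear cup 72 mm wide, 75 mm high, beside the stand. Origin under its middle.
- tape: Bystander, not to be disturbed: cardboard-brown roll of tape, 90 mm wide and 48 mm high, behind the stand. Origin under its middle.
- screwdriver: Bystander, not to be disturbed: yellow-handled screwdriver lying beside the stand. Origin under its middle.
- flask: Bystander, not to be disturbed: black bottle 72 mm wide, 230 mm high. Origin under its middle.
- tin: Bystander, not to be disturbed: steel tin 64 mm wide, 100 mm high. Origin under its middle.
- sparenut: Bystander, not to be disturbed: dark steel hexagonal nut 30 mm across flats, 18 mm high, lying on the back of the stand's base plate. Origin under its middle.
- carton: Bystander, not to be disturbed: small cardboard box 70 x 110 x 50 mm. Origin under its middle.

How it is judged:
By the outcome, as a careful person would: the job done as asked, in the order asked, and still so for the second after the job is handed in, with the robot touching nothing.
It also fails if it takes over 67 s, if anything falls off the work surface, if the arm or the gripper's body presses on something with over 40 N, if the wrist force passes 120 N, or if a joint passes its speed limit or range.

## Working session

There is one attempt and no reset: what is moved stays moved. The work goes in short steps, Python scripts to look and compute and a tool call to move; the robot and the scene stay as the last step left them, time stands still between calls to the robot, and variables do not carry over. Pictures are saved under pics/ and viewed, on a budget of 10 in all, crops included, one or two more only if the job needs it, and the job is handed in when it is done.

Besides the shell and the picture viewer there is one more tool, called as name([rows], argument=value, ...), one row to a line, values as JSON. arm_command: Moves the arm, as the interface text tells. Its arguments: {"type":"object","properties":{"targets":{"type":"array","items":{"type":"array"}},"grip_force":{"type":"number"}},"required":["targets"]}

```bash
ls; mkdir -p pics; cat > h.py <<'E'
import numpy as np,cv2
from cell import ctrl,camera,ticket,spot_in,silhouettes,place_of
from scipy.spatial.transform import Rotation as R
def shot(n,fn=None):
    c=camera(n)
    if fn: cv2.imwrite('pics/'+fn,c['color'][:,:,::-1])
    return c
def proj(c,p):
    q=c['world_to_cam']@np.append(p,1); u=c['K']@np.array([q[0],-q[1],-q[2]]); return u[:2]/u[2]
def ray(c,px):
    T=c['world_to_cam'];d=np.linalg.inv(c['K'])@np.array([px[0],px[1],1.]);d=np.array([d[0],-d[1],-d[2]])
    return -T[:3,:3].T@T[:3,3],T[:3,:3].T@d
def onz(c,px,z):
    o,d=ray(c,px);return o+d*(z-o[2])/d[2]
E
python3 - <<'E'
from h import *
o=ctrl.get_obs();print({k:np.round(v,3) for k,v in o.items()})
im=[]
for n in['scene','top']:
    c=shot(n);im.append(c['color']);print(n,c['K'].round(1).tolist(),c.keys(),ray(c,(320,240)))
    for q in['stand','hinge_mid','handle_grip','cap_center','nut_center','pan_floor','tumbler','tape','screwdriver','flask','tin','sparenut','carton','ball0_center']:
        r=place_of(q,n)[:2];print(q,[(np.round(x['location'],1).tolist(),round(x['p'],2)) for x in r])
    cv2.imwrite(f'pics/{n}0.png',c['color'][:,:,::-1])
E
```

```text
pics
{'t': np.float64(0.0), 'qpos': array([-1.232,  0.277, -0.028,  1.268, -0.   ,  1.467]), 'dq': array([-0.001, -0.001, -0.002, -0.   , -0.001,  0.   ]), 'tau': array([ 0.0000e+00, -4.4551e+01,  2.9520e+01,  1.6000e-02, -0.0000e+00,
       -0.0000e+00]), 'ee_pos': array([ 0.267, -0.564,  0.23 ]), 'tcp_rot': array([ 1.977,  0.446, -1.978]), 'wrist_force': array([ 0.279, -0.704,  1.458]), 'torque': array([-0.002,  0.017, -0.011]), 'opening': np.float64(0.085)}
scene [[500.4, 0.0, 320.3], [0.0, 500.4, 239.4], [0.0, 0.0, 1.0]] dict_keys(['color', 'K', 'world_to_cam']) (array([1.12991847, 0.10156125, 1.03024992]), array([-0.53283729, -0.10020174, -0.84026525]))
stand [([326.5, 272.6], 0.87)]
hinge_mid [([324.8, 236.5], 0.79)]
handle_grip [([380.1, 253.8], 0.79)]
cap_center [([329.5, 209.8], 0.56), ([187.7, 187.5], 0.18)]
nut_center [([329.1, 204.5], 0.65), ([326.0, 241.7], 0.34)]
pan_floor [([328.8, 228.2], 0.91)]
tumbler [([263.4, 264.6], 0.91)]
tape [([318.8, 333.9], 0.75)]
screwdriver [([390.8, 233.7], 0.6)]
flask [([188.5, 187.8], 0.75), ([501.6, 239.6], 0.47)]
tin [([502.5, 240.0], 0.94)]
sparenut [([318.6, 290.6], 0.52)]
carton [([458.7, 359.2], 0.69)]
ball0_center []
top [[619.2, 0.0, 309.8], [0.0, 619.2, 240.5], [0.0, 0.0, 1.0]] dict_keys(['color', 'K', 'world_to_cam']) (array([0.37424463, 0.03341264, 1.45728376]), array([ 0.13870482, -0.02785273, -0.99007907]))
stand [([309.0, 180.7], 0.73), ([310.3, 245.1], 0.61)]
hinge_mid [([312.4, 234.0], 0.84)]
handle_grip [([260.8, 208.5], 0.84)]
cap_center [([314.2, 246.2], 0.73), ([134.4, 312.1], 0.22)]
nut_center [([316.0, 256.7], 0.65)]
pan_floor [([322.3, 293.3], 0.78)]
tumbler [([379.6, 243.7], 0.9)]
tape [([309.6, 182.4], 0.88), ([137.1, 312.5], 0.57)]
screwdriver [([251.2, 300.2], 0.9)]
flask [([484.1, 316.9], 0.68)]
tin [([137.2, 316.1], 0.85)]
sparenut [([319.4, 221.4], 0.42)]
carton [([180.7, 182.6], 0.65)]
ball0_center [([251.6, 302.1], 0.25)]
```

View pics/top0.png

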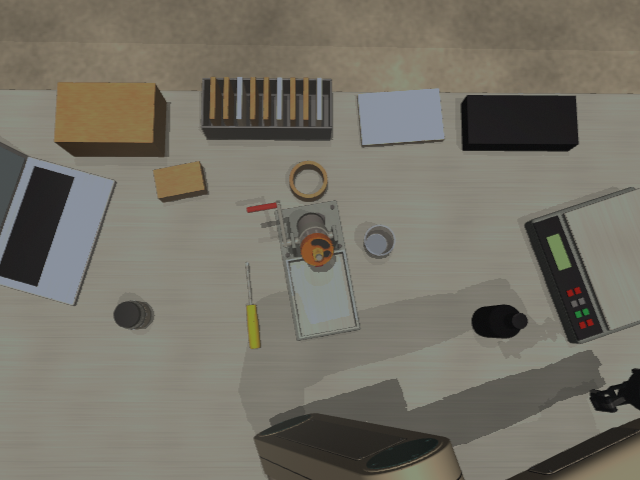

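View pics/scene0.png

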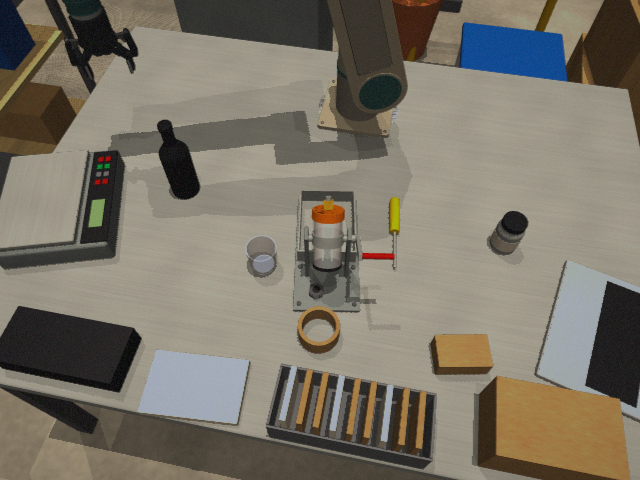

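```bash
cat > fit.py <<'E'
from h import *
from scipy.optimize import least_squares
s,c35=np.sin(np.radians(35)),np.cos(np.radians(35))
ax=np.array([-s,0,c35])
L={'stand':[0,0,0],'hinge_mid':[0,0,.15],'handle_grip':[.074,.098,.202],'cap_center':[0,0,.15]+.056*ax,'pan_floor':[-.115,0,.014],'nut_center':[0,0,.15]+.076*ax}
def W(x,p): 
    cy,sy=np.cos(x[2]),np.sin(x[2]); p=np.array(p,float); return np.array([x[0]+cy*p[0]-sy*p[1],x[1]+sy*p[0]+cy*p[1],p[2]])
def fit(cs,x0):
    ob=[]
    for n,c in cs.items():
        for q in L:
            r=place_of(q,n)
            if r and r[0]['p']>.4: ob.append((n,q,np.array(r[0]['location']),r[0]['p']))
    f=lambda x:np.concatenate([(proj(cs[n],W(x,L[q]))-l) for n,q,l,p in ob])
    r=least_squares(f,x0,loss='soft_l1',f_scale=2)
    return r,[(n,q,(proj(cs[n],W(r.x,L[q]))-l).round(1).tolist()) for n,q,l,p in ob]
if __name__=='__main__':
    cs={n:shot(n) for n in['scene','top']}
    for n in cs: print(n,np.linalg.inv(cs[n]['world_to_cam']).round(3).tolist())
    r,e=fit(cs,[.5,0,0]);print(r.x,r.cost);[print(i) for i in e]
    for n,z in[('tumbler',0),('tape',0),('screwdriver',0),('flask',0),('tin',0),('carton',0),('sparenut',.01)]:
        print(n,[onz(cs[k],place_of(n,k)[0]['location'],z).round(3).tolist() for k in cs if place_of(n,k)])
E
python3 fit.py
```

```text
scene [[-0.193, -0.823, 0.534, 1.13], [0.981, -0.165, 0.1, 0.102], [0.006, 0.543, 0.84, 1.03], [0.0, 0.0, 0.0, 1.0]]
top [[0.003, 0.99, -0.138, 0.374], [-1.0, 0.005, 0.011, 0.033], [0.012, 0.138, 0.99, 1.457], [0.0, 0.0, 0.0, 1.0]]
[0.56298809 0.01246992 0.20920897] 28.314980723545347
('scene', 'stand', [-2.3, -0.8])
('scene', 'hinge_mid', [1.4, -1.0])
('scene', 'handle_grip', [-0.2, 3.2])
('scene', 'cap_center', [0.2, 4.9])
('top', 'stand', [-0.3, 0.5])
('top', 'hinge_mid', [0.8, 1.6])
('top', 'handle_grip', [-2.6, -0.1])
('top', 'cap_center', [-1.8, 0.6])
('top', 'pan_floor', [0.8, 1.2])
('top', 'nut_center', [4.9, -1.6])
tumbler [[0.572, -0.14, 0.0], [0.578, -0.145, 0.0]]
tape [[0.718, 0.023, 0.0], [0.717, 0.017, 0.0]]
screwdriver [[0.419, 0.141, 0.0], [0.433, 0.15, 0.0]]
flask [[0.394, -0.389, 0.0], [0.396, -0.399, 0.0]]
tin [[0.394, 0.419, 0.0], [0.403, 0.424, 0.0]]
carton [[0.709, 0.324, 0.0], [0.714, 0.324, 0.0]]
sparenut [[0.621, -0.005, 0.01]]
```

The top view shows the stand near (310,240) with its pan at (322,293) towards the robot. The red handle is at (262,208), the cap at (317,248), the tumbler to the right and the screwdriver to the left. The scene view agrees with this. Next I move to a close view along the cap axis.

```bash
cat > plan.py <<'E'
from fit import *
import json,os
def S():  # stand pose
    return json.load(open('stand.json')) if os.path.exists('stand.json') else [.563,.0125,.209]
def frame(phi,d,tip=0.,off=(0,0)):
    """pose with tool x into cap axis (hopper tip angle), TCP d from hinge; jaw at phi clockwise(from arrow) deg"""
    x=S();a=np.radians(35)+tip;A=np.array([-np.sin(a),0,np.cos(a)]);u=np.array([-np.cos(a),0,-np.sin(a)])
    v=np.cross(-A,u) # clockwise looking along -A
    p=np.radians(phi);y=np.cos(p)*u+np.sin(p)*v
    Rz=R.from_euler('z',x[2]).as_matrix()
    X=-A;M=Rz@np.stack([X,y,np.cross(X,y)],1)
    return W(x,np.array([0,0,.15])+d*A+off[0]*u+off[1]*v),M
def rows(p,M,n=None):
    o=ctrl.get_obs();P=o['ee_pos'];C=R.from_rotvec(o['tcp_rot'])
    rv=(C.inv()*R.from_matrix(M)).as_rotvec();dp=p-P
    N=n or int(np.ceil(max(np.linalg.norm(dp)/.045,np.degrees(np.linalg.norm(rv))/8.2,1)))
    Ci=C;print('N',N,'total tool shift cm',(C.inv().apply(dp)*100).round(2),'turn',np.degrees(rv).round(1))
    for i in range(N):
        print([(Ci.inv().apply(dp/N)*100).round(2).tolist(),np.degrees(rv/N).round(2).tolist()]);Ci=Ci*R.from_rotvec(rv/N)
def st():
    o=ctrl.get_obs();print('t',round(float(o['t']),2),'q',o['qpos'].round(3),'p',o['ee_pos'].round(4),'F',o['wrist_force'].round(1),'T',o['torque'].round(2),'op',round(float(o['opening']),4))
    return o
def err(phi,d,tip=0.):
    o=ctrl.get_obs();p,M=frame(phi,d,tip);C=R.from_rotvec(o['tcp_rot']);print('TCP in hopper-pose tool frame mm',(M.T@(o['ee_pos']-p)*1000).round(1),'rot err',np.degrees((R.from_matrix(M).inv()*C).as_rotvec()).round(1))
E
python3 - <<'E'
from plan import *
o=st();print(R.from_rotvec(o['tcp_rot']).as_matrix().round(2))
for ph in(60,-120):
    p,M=frame(ph,.27);print(p);rows(p,M)
E
```

```text
t 3.55 q [-1.232  0.276 -0.026  1.268  0.     1.467] p [ 0.2672 -0.565   0.2313] F [-0.2  0.5  0.1] T [-0.01 -0.04  0.01] op 0.0855
[[-0.    0.43 -0.9 ]
 [ 0.   -0.9  -0.43]
 [-1.   -0.   -0.  ]]
[ 0.41150441 -0.0196318   0.37117105]
N 21 total tool shift cm [-13.98 -43.13 -36.36] turn [156.4  18.4 -46.3]
[[-0.67, -2.05, -1.73], [7.45, 0.88, -2.2]]
[[-0.56, -2.28, -1.46], [7.45, 0.88, -2.2]]
[[-0.45, -2.47, -1.16], [7.45, 0.88, -2.2]]
[[-0.33, -2.62, -0.83], [7.45, 0.88, -2.2]]
[[-0.22, -2.72, -0.49], [7.45, 0.88, -2.2]]
[[-0.11, -2.76, -0.13], [7.45, 0.88, -2.2]]
[[-0.0, -2.76, 0.22], [7.45, 0.88, -2.2]]
[[0.1, -2.7, 0.58], [7.45, 0.88, -2.2]]
[[0.19, -2.6, 0.93], [7.45, 0.88, -2.2]]
[[0.27, -2.45, 1.26], [7.45, 0.88, -2.2]]
[[0.34, -2.25, 1.57], [7.45, 0.88, -2.2]]
[[0.39, -2.02, 1.85], [7.45, 0.88, -2.2]]
[[0.43, -1.74, 2.11], [7.45, 0.88, -2.2]]
[[0.46, -1.44, 2.32], [7.45, 0.88, -2.2]]
[[0.47, -1.11, 2.49], [7.45, 0.88, -2.2]]
[[0.47, -0.76, 2.62], [7.45, 0.88, -2.2]]
[[0.45, -0.39, 2.7], [7.45, 0.88, -2.2]]
[[0.42, -0.02, 2.74], [7.45, 0.88, -2.2]]
[[0.37, 0.35, 2.72], [7.45, 0.88, -2.2]]
[[0.31, 0.71, 2.66], [7.45, 0.88, -2.2]]
[[0.23, 1.06, 2.55], [7.45, 0.88, -2.2]]
[ 0.41150441 -0.0196318   0.37117105]
N 13 total tool shift cm [-13.98 -43.13 -36.36] turn [-16.1  32.6  13. ]
[[-1.08, -3.32, -2.8], [-1.24, 2.51, 1.0]]
[[-1.01, -3.24, -2.91], [-1.24, 2.51, 1.0]]
[[-0.93, -3.16, -3.03], [-1.24, 2.51, 1.0]]
[[-0.85, -3.07, -3.13], [-1.24, 2.51, 1.0]]
[[-0.77, -2.99, -3.23], [-1.24, 2.51, 1.0]]
[[-0.67, -2.91, -3.33], [-1.24, 2.51, 1.0]]
[[-0.58, -2.82, -3.42], [-1.24, 2.51, 1.0]]
[[-0.47, -2.74, -3.5], [-1.24, 2.51, 1.0]]
[[-0.36, -2.66, -3.58], [-1.24, 2.51, 1.0]]
[[-0.25, -2.57, -3.65], [-1.24, 2.51, 1.0]]
[[-0.13, -2.49, -3.71], [-1.24, 2.51, 1.0]]
[[-0.01, -2.41, -3.77], [-1.24, 2.51, 1.0]]
[[0.11, -2.32, -3.82], [-1.24, 2.51, 1.0]]
```

arm_command([
  [[-4.5,0,0],[0,0,0],0],
  [[-4.5,0,0],[0,0,0],0],
  [[-4,-2,-2],[0,0,0],0],
  [[-1,-3.2,-3],[-1.2,2.5,1],0],
  [[-0.5,-3.2,-3],[-1.2,2.5,1],0],
  [[0,-3.1,-3],[-1.2,2.5,1],0],
  [[0,-3,-3.1],[-1.2,2.5,1],0],
  [[0.2,-3,-3.2],[-1.2,2.5,1],0],
  [[0.4,-2.9,-3.3],[-1.2,2.5,1],0],
  [[0.6,-2.8,-3.4],[-1.2,2.5,1],0],
])

```text
t: 4.55
ee_pos: [0.3705, -0.2391, 0.388]
tcp_rot: [2.173, 0.507, -1.513]
wrist_force: [0.9, -0.0, -0.2]
opening: 0.0853
```

```bash
python3 - <<'E'
from plan import *
st();p,M=frame(-120,.27);rows(p,M)
E
```

```text
t 4.55 q [-0.92  -0.261 -0.283  1.375  0.298  1.659] p [ 0.3705 -0.2391  0.388 ] F [ 0.9 -0.  -0.2] T [-0.01  0.29  0.  ] op 0.0853
N 5 total tool shift cm [  3.97 -16.4  -14.72] turn [-7.8 14.4  5.5]
[[0.79, -3.28, -2.94], [-1.56, 2.88, 1.11]]
[[0.88, -3.22, -2.99], [-1.56, 2.88, 1.11]]
[[0.97, -3.15, -3.03], [-1.56, 2.88, 1.11]]
[[1.06, -3.09, -3.06], [-1.56, 2.88, 1.11]]
[[1.16, -3.03, -3.09], [-1.56, 2.88, 1.11]]
```

arm_command([
  [[0.8,-3.3,-2.9],[-1.6,2.9,1.1],0],
  [[0.9,-3.2,-3],[-1.6,2.9,1.1],0],
  [[1,-3.15,-3],[-1.6,2.9,1.1],0],
  [[1,-3.1,-3],[-1.6,2.9,1.1],0],
  [[1.2,-3,-3.1],[-1.6,2.9,1.1],0],
  [[0,0,0],[0,0,0],0],
])

```text
t: 5.15
ee_pos: [0.4085, -0.0069, 0.3708]
tcp_rot: [2.257, 0.57, -1.1]
wrist_force: [-0.7, 0.3, 0.3]
opening: 0.0854
```

```bash
python3 - <<'E'
from plan import *
st();err(-120,.27)
c=shot('wrist','w1.png');Ti=np.linalg.inv(c['world_to_cam'])
o=ctrl.get_obs();C=R.from_rotvec(o['tcp_rot'])
print(c['K'].round(1).tolist(),'cam in tool',C.inv().apply(Ti[:3,3]-o['ee_pos']).round(3))
for q in['cap_center','nut_center','handle_grip','hinge_mid']: print(q,proj(c,W(S(),L[q])).round(1),[(np.round(x['location'],1),round(x['p'],2)) for x in place_of(q,'wrist')[:2]])
E
```

```text
t 5.15 q [-0.447 -0.588 -0.598  1.042  0.372  2.045] p [ 0.4085 -0.0069  0.3708] F [-0.7  0.3  0.3] T [-0.21  0.61 -0.01] op 0.0854
TCP in hopper-pose tool frame mm [  0.1 -11.6  -6.2] rot err [-0.8  1.   0.2]
[[407.5, 0.0, 319.1], [0.0, 407.5, 241.7], [0.0, 0.0, 1.0]] cam in tool [-0.142 -0.003 -0.066]
cap_center [331.6 219.3] [(array([331.9, 221.5]), 0.83)]
nut_center [332.4 223.8] [(array([332.6, 226.1]), 0.88)]
handle_grip [291.   75.6] [(array([292.5,  74.6]), 0.85)]
hinge_mid [329.8 208.9] [(array([349.9, 173.2]), 0.35)]
```

View pics/w1.png

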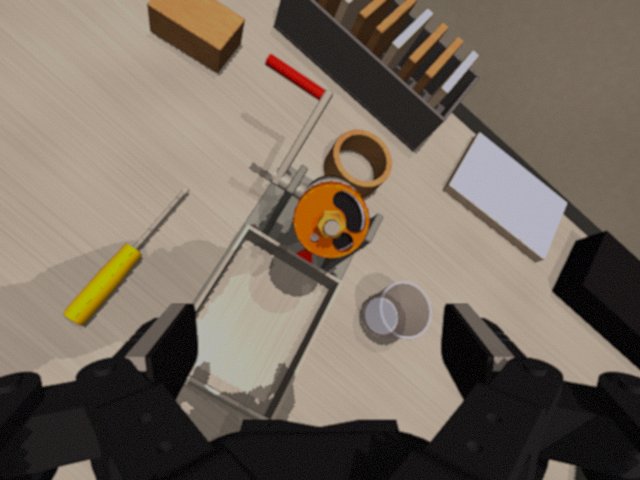

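The wrist view shows the cap at (331,222), the red arrow at (303,257), the nut at (333,227), the medium hole near (343,242) and the slot near (350,210). The projections agree to about 2 px. I move closer for the angles.

```bash
python3 - <<'E'
from plan import *
p,M=frame(-140,.17);rows(p,M,4)
E
```

```text
N 4 total tool shift cm [10.13  0.27  0.58] turn [-19.6  -0.6  -0.8]
[[2.53, 0.07, 0.15], [-4.91, -0.16, -0.19]]
[[2.53, 0.06, 0.14], [-4.91, -0.16, -0.19]]
[[2.53, 0.06, 0.14], [-4.91, -0.16, -0.19]]
[[2.53, 0.06, 0.14], [-4.91, -0.16, -0.19]]
```

arm_command([
  [[2.5,0.1,0.15],[-5,-0.2,-0.2],0],
  [[2.5,0.05,0.15],[-5,-0.2,-0.2],0],
  [[2.5,0.05,0.15],[-5,-0.2,-0.2],0],
  [[2.5,0.05,0.15],[-5,-0.2,-0.2],0],
  [[0,0,0],[0,0,0],0],
  [[0,0,0],[0,0,0],0],
])

```text
t: 6.0
ee_pos: [0.4733, -0.0216, 0.2922]
tcp_rot: [1.948, 0.68, -0.953]
wrist_force: [-0.2, 0.3, 0.5]
opening: 0.0857
```

```bash
cat >> plan.py <<'E'
def rect(c,fn,d=.064,tip=0.,h=.042,N=420):
    p,M=frame(0,d,tip); g=np.array([[-1,-1],[1,-1],[1,1],[-1,1]])*h
    u,v=M[:,1],M[:,2]  # u arrow -> image down ; v clockwise from u
    # looking along tool x with u down: v (clockwise from down) points left
    src=np.array([proj(c,p+b*u-a*v) for a,b in g],np.float32)
    dst=((g/h+1)*N/2).astype(np.float32)
    im=cv2.warpPerspective(c['color'],cv2.getPerspectiveTransform(src,dst),(N,N),flags=cv2.INTER_CUBIC)
    if fn: cv2.imwrite('pics/'+fn,im[:,:,::-1])
    return im
E
python3 - <<'E'
from plan import *
st();err(-140,.17)
c=shot('wrist','w2.png')
f={}
for q in['cap_center','nut_center','handle_grip']: print(q,proj(c,W(S(),L[q])).round(1),[(np.round(x['location'],1),round(x['p'],2)) for x in place_of(q,'wrist')[:2]])
a=rect(c,None);b=rect(c,None,.083)
cv2.imwrite('pics/r2.png',np.hstack([a,b])[:,:,::-1][:, :800])
E
```

```text
t 6.0 q [-0.371 -0.418 -0.678  0.775  0.304  1.777] p [ 0.4733 -0.0216  0.2922] F [-0.2  0.3  0.5] T [-0.06  0.54  0.05] op 0.0857
TCP in hopper-pose tool frame mm [-0.9 12.5  8.8] rot err [-0.1 -0.8  0.6]
cap_center [299.1 220.1] []
nut_center [297.8 227.6] [(array([296.9, 227.2]), 0.61)]
handle_grip [309.1  12.6] [(array([313.8,  15.4]), 0.67)]
```

View pics/r2.png

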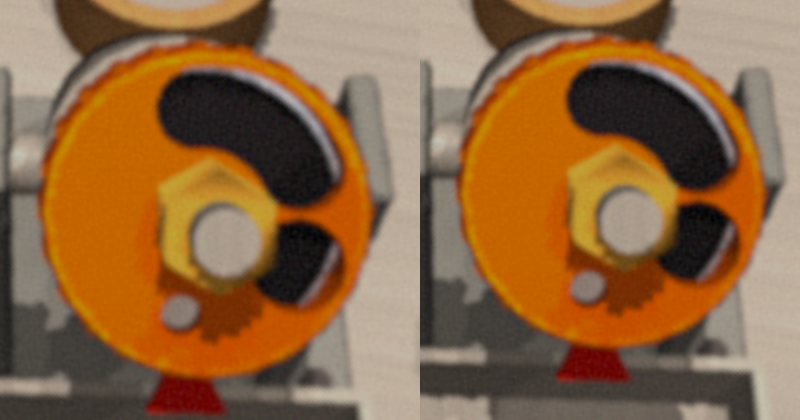

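The rectified face view (5 px/mm, arrow down) shows the 8 mm hole at (180,312) about 14.5° clockwise of the arrow, so the cap is at about 0.25 rad and needs +60°. The medium hole at (297,262) fits that, and the nut flats face left and right, at about 90° mod 60.

```bash
python3 - <<'E'
from plan import *
st();err(-140,.17);p,M=frame(-140,.085,off=(-.0004,.0008));rows(p,M,4)
E
```

```text
t 6.2 q [-0.37  -0.421 -0.678  0.774  0.304  1.776] p [ 0.4732 -0.0209  0.2934] F [-0.8  0.2  0.1] T [-0.08  0.47 -0.01] op 0.0855
TCP in hopper-pose tool frame mm [-1.8 12.6  7.8] rot err [-0.2 -0.8  0.7]
N 4 total tool shift cm [ 8.66 -1.38 -0.99] turn [ 0.2  0.8 -0.7]
[[2.16, -0.34, -0.25], [0.06, 0.19, -0.17]]
[[2.17, -0.34, -0.24], [0.06, 0.19, -0.17]]
[[2.17, -0.33, -0.23], [0.06, 0.19, -0.17]]
[[2.17, -0.33, -0.22], [0.06, 0.19, -0.17]]
```

arm_command([
  [[2.2,-0.35,-0.25],[0,0.2,-0.2],0],
  [[2.2,-0.35,-0.25],[0,0.2,-0.2],0],
  [[2.2,-0.35,-0.25],[0,0.2,-0.2],0],
  [[2.1,-0.35,-0.2],[0,0.2,-0.2],0],
  [[0,0,0],[0,0,0],0],
])

```text
t: 6.7
ee_pos: [0.52, 0.0015, 0.2269]
tcp_rot: [1.958, 0.687, -0.933]
wrist_force: [-0.3, 0.8, -0.4]
opening: 0.0854
```

```bash
python3 - <<'E'
from plan import *
st();err(-140,.085);p,M=frame(-140,.039,off=(-.0004,.0008));rows(p,M,4)
E
```

```text
t 6.7 q [-0.273 -0.278 -0.745  0.535  0.269  1.864] p [0.52   0.0015 0.2269] F [-0.3  0.8 -0.4] T [-0.11  0.57  0.04] op 0.0854
TCP in hopper-pose tool frame mm [-3.5  7.1 -3.6] rot err [-0.2  0.2  0.8]
N 4 total tool shift cm [ 4.94 -0.8   0.29] turn [ 0.2 -0.2 -0.8]
[[1.23, -0.2, 0.07], [0.05, -0.05, -0.2]]
[[1.23, -0.2, 0.07], [0.05, -0.05, -0.2]]
[[1.24, -0.19, 0.07], [0.05, -0.05, -0.2]]
[[1.24, -0.19, 0.07], [0.05, -0.05, -0.2]]
```

arm_command([
  [[0,-0.4,0.15],[0,0,-0.5],0],
  [[0,-0.35,0.15],[0,0,-0.3],0],
  [[0,0,0],[0,0,0],0],
  [[0,0,0],[0,0,0],0],
])

```text
t: 7.1
ee_pos: [0.5138, 0.0016, 0.2271]
tcp_rot: [1.957, 0.696, -0.937]
wrist_force: [-0.3, -0.9, -0.9]
opening: 0.0854
```

```bash
python3 - <<'E'
from plan import *
st();err(-140,.085);p,M=frame(-140,.039,off=(-.0004,.0008));rows(p,M,1)
E
```

```text
t 7.1 q [-0.281 -0.288 -0.747  0.551  0.276  1.855] p [0.5138 0.0016 0.2271] F [-0.3 -0.9 -0.9] T [-0.12  0.53  0.02] op 0.0854
TCP in hopper-pose tool frame mm [-7.   2.6 -1.6] rot err [-0.2  0.3  0.3]
N 1 total tool shift cm [ 5.3  -0.31  0.09] turn [ 0.2 -0.3 -0.3]
[[5.3, -0.31, 0.09], [0.22, -0.28, -0.3]]
```

arm_command([
  [[1.4,-0.2,0.05],[0,0,0],0],
  [[1.4,-0.1,0],[0,0,0],0],
  [[1.3,0,0],[0,0,0],0],
  [[1.2,0,0],[0,0,0],0],
  [[0,0,0],[0,0,0],0],
  [[0,0,0],[0,0,0],0],
])

```text
t: 7.7
ee_pos: [0.5451, 0.0071, 0.1877]
tcp_rot: [1.959, 0.686, -0.928]
wrist_force: [0.2, -0.1, 0.2]
opening: 0.0853
```

```bash
python3 - <<'E'
from plan import *
st();err(-140,.039);p,M=frame(-140,.039,off=(-.0004,.0008));rows(p,M,1)
E
```

```text
t 7.7 q [-0.242 -0.181 -0.77   0.402  0.254  1.891] p [0.5451 0.0071 0.1877] F [ 0.2 -0.1  0.2] T [-0.11  0.55 -0.02] op 0.0853
TCP in hopper-pose tool frame mm [-2.6  5.8 -2.9] rot err [-0.3  0.4  0.9]
N 1 total tool shift cm [ 0.25 -0.61  0.2 ] turn [ 0.3 -0.4 -0.9]
[[0.25, -0.61, 0.2], [0.27, -0.4, -0.93]]
```

arm_command([
  [[0.1,-0.35,0.15],[0.3,-0.2,-0.5],0],
  [[0.1,-0.35,0.1],[0,-0.2,-0.4],0],
  [[0,0,0],[0,0,0],0],
  [[0,0,0],[0,0,0],0],
])

```text
t: 8.1
ee_pos: [0.5402, 0.0083, 0.1841]
tcp_rot: [1.957, 0.695, -0.945]
wrist_force: [-0.9, 0.4, 0.0]
opening: 0.085
```

```bash
python3 - <<'E'
from plan import *
st();err(-140,.039);p,M=frame(-140,.039,off=(-.0004,.0008));rows(p,M,1)
c=shot('wrist','w3.png')
E
```

```text
t 8.1 q [-0.241 -0.181 -0.77   0.416  0.252  1.893] p [0.5402 0.0083 0.1841] F [-0.9  0.4  0. ] T [-0.13  0.55 -0.03] op 0.085
TCP in hopper-pose tool frame mm [-2.3  0.  -0.8] rot err [0.  0.  0.2]
N 1 total tool shift cm [ 0.23 -0.03 -0.  ] turn [-0.  -0.  -0.2]
[[0.23, -0.03, -0.0], [-0.03, -0.01, -0.16]]
```

View pics/w3.png

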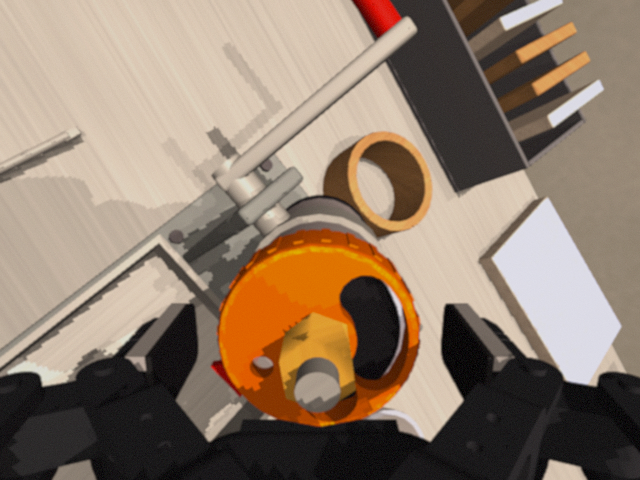

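The cap sits centred between the open fingers, with its centre at about (320,330) and fingers at columns 195 and 445. Closing on it now.

arm_command([
  [[0,0,0],[0,0,0],0.3],
  [[0,0,0],[0,0,0],0.3],
  [[0,0,0],[0,0,0],0.3],
  [[0,0,0],[0,0,0],0.4],
  [[0,0,0],[0,0,0],0.4],
  [[0,0,0],[0,0,0],0.4],
], grip_force=30)

```text
t: 8.75
ee_pos: [0.5396, 0.0084, 0.1846]
tcp_rot: [1.957, 0.695, -0.946]
wrist_force: [-1.6, -0.4, 1.2]
opening: 0.0664
```

```bash
python3 - <<'E'
from plan import *
st();err(-140,.039)
E
```

```text
t 8.75 q [-0.241 -0.183 -0.77   0.419  0.252  1.893] p [0.5396 0.0084 0.1846] F [-1.6 -0.4  1.2] T [-0.09  0.64  0.07] op 0.0664
TCP in hopper-pose tool frame mm [-3.  -0.2 -0.9] rot err [0.1 0.  0.1]
```

arm_command([
  [[0,0,0],[7,0,0],0.4],
  [[0,0,0],[7,0,0],0.4],
  [[0,0,0],[7,0,0],0.4],
  [[0,0,0],[7,0,0],0.4],
  [[0,0,0],[0,0,0],0.4],
])

```text
t: 9.25
ee_pos: [0.5398, 0.0081, 0.1847]
tcp_rot: [2.391, 0.483, -1.208]
wrist_force: [-0.9, 0.2, 1.3]
opening: 0.0673
```

```bash
python3 - <<'E'
from plan import *
st();err(-140,.039);p,M=frame(-80,.0365,off=(-.0004,.0008));rows(p,M,5)
E
```

```text
t 9.25 q [-0.241 -0.183 -0.77   0.418  0.251  2.4  ] p [0.5398 0.0081 0.1847] F [-0.9  0.2  1.3] T [-0.08  0.55 -0.01] op 0.0673
TCP in hopper-pose tool frame mm [-3.   0.1 -0.8] rot err [29.   0.   0.2]
N 5 total tool shift cm [ 0.55 -0.03  0.01] turn [31.  -0.1 -0.1]
[[0.11, -0.01, 0.0], [6.19, -0.02, -0.03]]
[[0.11, -0.01, 0.0], [6.19, -0.02, -0.03]]
[[0.11, -0.01, 0.0], [6.19, -0.02, -0.03]]
[[0.11, -0.01, 0.0], [6.19, -0.02, -0.03]]
[[0.11, -0.0, 0.0], [6.19, -0.02, -0.03]]
```

arm_command([
  [[0,0,0],[6.2,0,0],0.4],
  [[0,0,0],[6.2,0,0],0.4],
  [[0,0,0],[6.2,0,0],0.4],
  [[0,0,0],[6.2,0,0],0.4],
  [[0,0,0],[6.2,0,0],0.4],
  [[0,0,0],[0,0,0],0.4],
  [[0,0,0],[0,0,0],0.4],
])

```text
t: 9.95
ee_pos: [0.5399, 0.0078, 0.1847]
tcp_rot: [-2.728, -0.157, 1.434]
wrist_force: [-2.3, 1.3, 1.0]
opening: 0.0668
```

```bash
python3 - <<'E'
from plan import *
st();err(-80,.0365)
c=shot('wrist');a=rect(c,'r4.png')
E
```

```text
t 9.95 q [-0.241 -0.183 -0.77   0.418  0.249  2.94 ] p [0.5399 0.0078 0.1847] F [-2.3  1.3  1. ] T [-0.14  0.5  -0.08] op 0.0668
TCP in hopper-pose tool frame mm [-5.5 -0.3 -0.6] rot err [-0.   0.1  0.2]
```

View pics/r4.png

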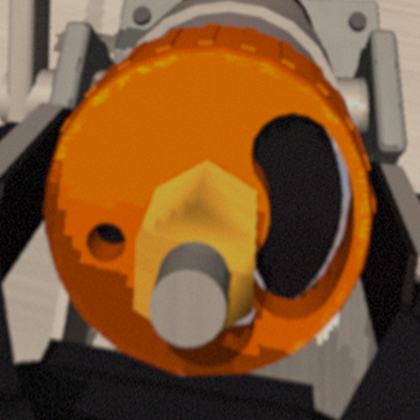

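The 8 mm hole is at (106,241), about 71–72° clockwise of the arrow, against the 74.5° wanted. I release and back off for a cleaner check.

arm_command([
  [[0,0,0],[0,0,0],0],
  [[0,0,0],[0,0,0],0],
  [[0,0,0],[0,0,0],0],
  [[-2,0,0],[0,0,0],0],
  [[-2.5,0,0],[0,0,0],0],
  [[-3,0,0],[-8,0,0],0],
  [[-3,0,0],[-8,0,0],0],
  [[-2,0,0],[-8,0,0],0],
  [[0,0,0],[-8,0,0],0],
  [[0,0,0],[0,0,0],0],
])

```text
t: 11.0
ee_pos: [0.4668, -0.0071, 0.291]
tcp_rot: [2.349, 0.505, -1.183]
wrist_force: [-0.1, 0.1, -0.0]
opening: 0.0857
```

```bash
python3 - <<'E'
from plan import *
st();err(-110,.16)
c=shot('wrist');a=rect(c,None);b=rect(c,None,.0825)
cv2.imwrite('pics/r5.png',np.hstack([a,b])[:,:,::-1][:, :800])
E
```

```text
t 11.0 q [-0.347 -0.436 -0.691  0.777  0.305  2.258] p [ 0.4668 -0.0071  0.291 ] F [-0.1  0.1 -0. ] T [-0.13  0.6  -0.03] op 0.0857
TCP in hopper-pose tool frame mm [-11.8  -0.6  -0.7] rot err [-3.7 -0.   0.2]
```

View pics/r5.png

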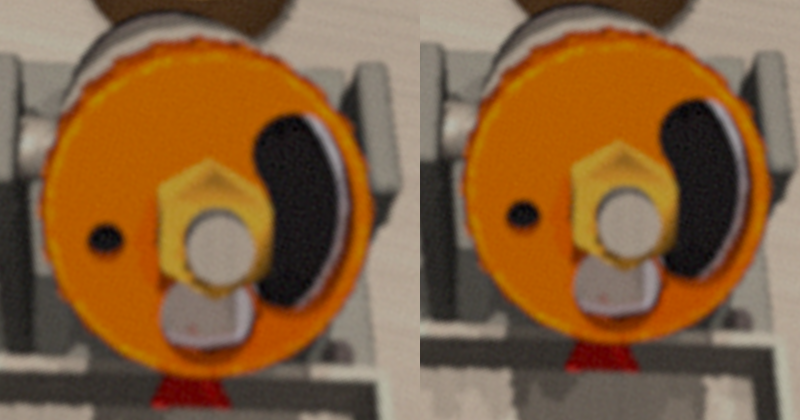

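The medium hole at (208,313) is directly above the arrow. The 8 mm hole is at 72.9° and the slot centre at 89°, so the cap is at about 1.28–1.30. The nut flats still face left and right. I turn the tool to φ=-270 for the nut.

arm_command([
  [[0,0,0],[-8.2,0,0],0],
  [[0,0,0],[-8.2,0,0],0],
  [[0,0,0],[-8.2,0,0],0],
  [[0,0,0],[-8.2,0,0],0],
  [[0,0,0],[-8.2,0,0],0],
  [[0,0,0],[-8.2,0,0],0],
  [[0,0,0],[-8.2,0,0],0],
  [[0,0,0],[-8.2,0,0],0],
  [[0,0,0],[-8.2,0,0],0],
  [[0,0,0],[-8.2,0,0],0],
])

```text
t: 12.05
ee_pos: [0.4653, -0.005, 0.282]
tcp_rot: [1.063, 0.943, -0.439]
wrist_force: [0.1, -0.4, 0.3]
opening: 0.0856
```

arm_command([
  [[0,0,0],[-8.2,0,0],0],
  [[0,0,0],[-8.2,0,0],0],
  [[0,0,0],[-8.2,0,0],0],
  [[0,0,0],[-8.2,0,0],0],
  [[0,0,0],[-8.2,0,0],0],
  [[0,0,0],[-8.2,0,0],0],
  [[0,0,0],[-8.2,0,0],0],
  [[0,0,0],[-8.2,0,0],0.3],
  [[0,0,0],[-8.2,0,0],0.3],
  [[0,0,0],[0,0,0],0.3],
])

```text
t: 13.05
ee_pos: [0.4633, -0.0025, 0.2716]
tcp_rot: [-0.133, 0.979, 0.225]
wrist_force: [0.3, -0.1, -0.7]
opening: 0.0601
```

```bash
python3 - <<'E'
from plan import *
st();err(-270,.17);p,M=frame(-270,.1,off=(-.0004,.0008));rows(p,M,4)
E
```

```text
t 13.05 q [-0.339 -0.414 -0.707  0.769  0.305 -0.513] p [ 0.4633 -0.0025  0.2716] F [ 0.3 -0.1 -0.7] T [-0.13  0.51 -0.  ] op 0.0601
TCP in hopper-pose tool frame mm [ 12.7   6.  -12.7] rot err [-2.3  1.5  0.8]
N 4 total tool shift cm [ 5.69 -0.66  1.43] turn [ 2.3 -1.5 -0.8]
[[1.42, -0.17, 0.36], [0.57, -0.36, -0.21]]
[[1.43, -0.16, 0.35], [0.57, -0.36, -0.21]]
[[1.43, -0.15, 0.34], [0.57, -0.36, -0.21]]
[[1.43, -0.14, 0.34], [0.57, -0.36, -0.21]]
```

arm_command([
  [[0.5,-0.3,0.6],[0.8,-0.5,-0.3],0.3],
  [[1.5,-0.3,0.6],[0.8,-0.5,-0.3],0.3],
  [[1.7,-0.1,0.3],[0.7,-0.5,-0.2],0.3],
  [[1.5,0,0],[0,0,0],0.3],
  [[0,0,0],[0,0,0],0.3],
  [[0,0,0],[0,0,0],0.3],
])

```text
t: 13.65
ee_pos: [0.5093, 0.0003, 0.2348]
tcp_rot: [-0.076, 0.956, 0.18]
wrist_force: [-0.8, -0.6, -0.6]
opening: 0.0598
```

```bash
python3 - <<'E'
from plan import *
st();err(-270,.1);p,M=frame(-270,.067,off=(-.0004,.0008));rows(p,M,3)
E
```

```text
t 13.65 q [-0.287 -0.303 -0.737  0.582  0.277 -0.39 ] p [5.093e-01 3.000e-04 2.348e-01] F [-0.8 -0.6 -0.6] T [-0.09  0.57  0.  ] op 0.0598
TCP in hopper-pose tool frame mm [-1.  -0.8  3.5] rot err [ 1.5 -0.1 -0. ]
N 3 total tool shift cm [ 3.4   0.16 -0.33] turn [-1.5  0.1  0. ]
[[1.13, 0.05, -0.11], [-0.5, 0.05, 0.0]]
[[1.13, 0.05, -0.11], [-0.5, 0.05, 0.0]]
[[1.13, 0.05, -0.11], [-0.5, 0.05, 0.0]]
```

arm_command([
  [[1,0.1,-0.3],[-0.7,0,0],0.3],
  [[1,0.05,-0.2],[-0.6,0,0],0.3],
  [[1,0,0],[0,0,0],0.3],
  [[0.2,0,0],[0,0,0],0.3],
  [[0,0,0],[0,0,0],0.3],
  [[0,0,0],[0,0,0],0.3],
])

```text
t: 14.25
ee_pos: [0.5247, 0.0046, 0.2058]
tcp_rot: [-0.095, 0.951, 0.188]
wrist_force: [-0.3, 1.4, 0.7]
opening: 0.0598
```

```bash
python3 - <<'E'
from plan import *
st();err(-270,.067);p,M=frame(-270,.067,off=(-.0004,.0008));rows(p,M,1)
shot('wrist','w6.png')
E
```

```text
t 14.25 q [-0.262 -0.242 -0.764  0.484  0.264 -0.388] p [0.5247 0.0046 0.2058] F [-0.3  1.4  0.7] T [-0.1   0.57  0.02] op 0.0598
TCP in hopper-pose tool frame mm [-1.2  0.2 -0. ] rot err [ 0.3 -0.3 -0.1]
N 1 total tool shift cm [0.12 0.06 0.04] turn [-0.3  0.3  0.1]
[[0.12, 0.06, 0.04], [-0.33, 0.33, 0.1]]
```

View pics/w6.png

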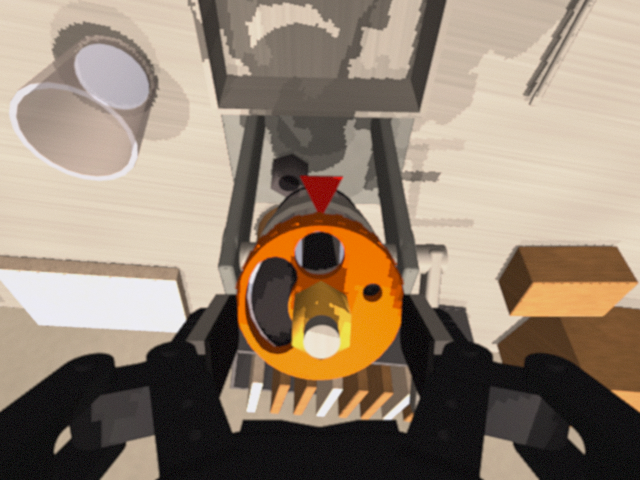

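The medium hole lines up with the red arrow at (320,195), and the nut at (322,310) has its flats facing the jaws. Closing on the nut.

arm_command([
  [[0,0,0],[0,0,0],0.95],
  [[0,0,0],[0,0,0],0.95],
  [[0,0,0],[0,0,0],0.95],
  [[0,0,0],[0,0,0],0.95],
  [[0,0,0],[0,0,0],0.95],
  [[0,0,0],[0,0,0],0.95],
], grip_force=50)

```text
t: 14.9
ee_pos: [0.5247, 0.0051, 0.2074]
tcp_rot: [-0.094, 0.949, 0.189]
wrist_force: [-0.6, 0.2, 0.1]
opening: 0.0183
```

```bash
python3 - <<'E'
from plan import *
st();err(-270,.067)
E
```

```text
t 14.9 q [-0.262 -0.244 -0.764  0.485  0.266 -0.388] p [0.5247 0.0051 0.2074] F [-0.6  0.2  0.1] T [-0.02  0.57  0.02] op 0.0183
TCP in hopper-pose tool frame mm [-2.4  0.7  1. ] rot err [ 0.3 -0.5 -0. ]
```

arm_command([
  [[0,0,0],[8,0,0],0.95],
  [[0,0,0],[8,0,0],0.95],
  [[0,0,0],[8,0,0],0.95],
  [[0,0,0],[8,0,0],0.95],
  [[0,0,0],[8,0,0],0.95],
  [[0,0,0],[8,0,0],0.95],
  [[0,0,0],[8,0,0],0.95],
  [[0,0,0],[8,0,0],0.95],
  [[0,0,0],[8,0,0],0.95],
  [[0,0,0],[8,0,0],0.95],
])

```text
t: 15.9
ee_pos: [0.5247, 0.004, 0.2063]
tcp_rot: [1.232, 0.896, -0.526]
wrist_force: [-0.7, 1.4, 0.0]
opening: 0.0186
```

```bash
python3 - <<'E'
from plan import *
o=st();err(-270,.067);print('moment about tool x',R.from_rotvec(o['tcp_rot']).inv().apply(o['torque']).round(3))
E
```

```text
t 15.9 q [-0.263 -0.243 -0.765  0.484  0.262  1.062] p [0.5247 0.004  0.2063] F [-0.7  1.4  0. ] T [-0.12  0.65  0.13] op 0.0186
TCP in hopper-pose tool frame mm [-1.7 -0.3  0.1] rot err [83.4 -0.5  0.1]
moment about tool x [-0.101  0.161 -0.643]
```

arm_command([
  [[0,0,0],[6,0,0],0.95],
  [[0,0,0],[6,0,0],0.95],
  [[0,0,0],[6,0,0],0.95],
])

```text
t: 16.2
ee_pos: [0.5245, 0.004, 0.206]
tcp_rot: [1.527, 0.831, -0.693]
wrist_force: [-0.3, 0.5, -0.3]
opening: 0.0188
```

```bash
python3 - <<'E'
from plan import *
o=st();err(-270,.067);print('moment about tool x',R.from_rotvec(o['tcp_rot']).inv().apply(o['torque']).round(3))
E
```

```text
t 16.2 q [-0.262 -0.243 -0.765  0.484  0.262  1.389] p [0.5245 0.004  0.206 ] F [-0.3  0.5 -0.3] T [-0.13  0.59  0.11] op 0.0188
TCP in hopper-pose tool frame mm [-1.5 -0.4 -0.2] rot err [ 1.021e+02 -4.000e-01  1.000e-01]
moment about tool x [-0.093 -0.071 -0.607]
```

arm_command([
  [[0,0,0],[6,0,0],0.95],
  [[0,0,0],[6,0,0],0.95],
])

```text
t: 16.4
ee_pos: [0.5244, 0.004, 0.2058]
tcp_rot: [1.721, 0.775, -0.804]
wrist_force: [-0.9, 0.8, -0.2]
opening: 0.0188
```

```bash
python3 - <<'E'
from plan import *
o=st();err(-270,.067);print('moment about tool x',R.from_rotvec(o['tcp_rot']).inv().apply(o['torque']).round(3))
E
```

```text
t 16.4 q [-0.262 -0.243 -0.765  0.484  0.262  1.607] p [0.5244 0.004  0.2058] F [-0.9  0.8 -0.2] T [-0.08  0.61  0.1 ] op 0.0188
TCP in hopper-pose tool frame mm [-1.4 -0.3 -0.3] rot err [114.6  -0.4   0.2]
moment about tool x [-0.054 -0.169 -0.599]
```

arm_command([
  [[0,0,0],[5,0,0],0.95],
  [[0,0,0],[5,0,0],0.95],
])

```text
t: 16.6
ee_pos: [0.5244, 0.0046, 0.2059]
tcp_rot: [1.881, 0.722, -0.896]
wrist_force: [-1.7, 1.6, 1.5]
opening: 0.0184
```

```bash
python3 - <<'E'
from plan import *
o=st();err(-270,.067);print('moment about tool x',R.from_rotvec(o['tcp_rot']).inv().apply(o['torque']).round(3))
E
```

```text
t 16.6 q [-0.262 -0.243 -0.765  0.484  0.263  1.787] p [0.5244 0.0046 0.2059] F [-1.7  1.6  1.5] T [-0.5   0.71  0.61] op 0.0184
TCP in hopper-pose tool frame mm [-1.4  0.2 -0.2] rot err [124.9  -0.4   0.3]
moment about tool x [-0.696 -0.398 -0.696]
```

arm_command([
  [[0,0,0],[5,0,0],0.95],
  [[0,0,0],[5,0,0],0.95],
])

```text
t: 16.8
ee_pos: [0.5238, 0.0035, 0.2052]
tcp_rot: [2.033, 0.658, -0.99]
wrist_force: [-3.6, -1.9, 1.4]
opening: 0.018
```

```bash
python3 - <<'E'
from plan import *
o=st();err(-270,.067);print('moment about tool x',R.from_rotvec(o['tcp_rot']).inv().apply(o['torque']).round(3))
E
```

```text
t 16.8 q [-0.262 -0.243 -0.766  0.484  0.259  1.963] p [0.5238 0.0035 0.2052] F [-3.6 -1.9  1.4] T [-0.91  0.86  0.74] op 0.018
TCP in hopper-pose tool frame mm [-1.3 -0.6 -1.2] rot err [ 1.351e+02 -5.000e-01  1.000e-01]
moment about tool x [-1.02  -0.832 -0.609]
```

The moment about the tool axis jumped to 1.0 N m, so the nut is hard on its stop. I release and back off to check.

arm_command([
  [[0,0,0],[0,0,0],0.3],
  [[0,0,0],[0,0,0],0.3],
  [[0,0,0],[0,0,0],0.3],
  [[0,0,0],[0,0,0],0.3],
  [[-2,0,0],[0,0,0],0.3],
  [[-3,0,0],[0,0,0],0],
  [[-4,0,0],[0,0,0],0],
  [[-3,0,0],[0,0,0],0],
  [[0,0,0],[0,0,0],0],
  [[0,0,0],[0,0,0],0],
])

```text
t: 17.8
ee_pos: [0.4544, -0.0103, 0.3068]
tcp_rot: [2.028, 0.661, -0.986]
wrist_force: [0.7, -0.1, -0.1]
opening: 0.0858
```

```bash
python3 - <<'E'
from plan import *
st();err(-140,.17)
c=shot('wrist','w7.png');a=rect(c,None);b=rect(c,None,.082)
cv2.imwrite('pics/r7.png',np.hstack([a,b])[:,:,::-1][:, :800])
for q in['handle_grip']: print(q,proj(c,W(S(),L[q])).round(1),[(np.round(x['location'],1),round(x['p'],2)) for x in place_of(q,'wrist')[:2]])
E
```

```text
t 17.8 q [-0.372 -0.472 -0.677  0.83   0.318  1.86 ] p [ 0.4544 -0.0103  0.3068] F [ 0.7 -0.1 -0.1] T [-0.11  0.54  0.02] op 0.0858
TCP in hopper-pose tool frame mm [-22.1  -0.9   0.4] rot err [ 4.7 -0.   0.4]
handle_grip [313.3  36.9] [(array([313.8,  37.7]), 0.77)]
```

View pics/r7.png

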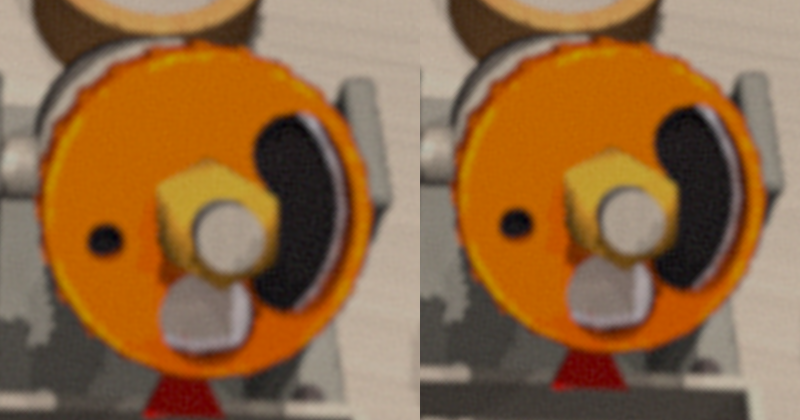

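Cap unmoved: the 8 mm hole is at (105,240) and the medium hole is above the arrow. The nut shows an offset of about 120°, seated. Next is the handle, whose prediction matches to 1 px.

```bash
cat >> plan.py <<'E'
T=np.radians(20)
def hpose(q,back=0.,yb=.102):
    x=S();_,M=frame(-180,.1,T-np.radians(35))
    a=np.arctan2(.052,.074)+q
    return W(x,[.09*np.cos(a),yb,.15+.09*np.sin(a)])+M[:,0]*(.019-back),M
def herr(q,back=0.):
    o=ctrl.get_obs();p,M=hpose(q,back);C=R.from_rotvec(o['tcp_rot']);print('herr mm',(M.T@(o['ee_pos']-p)*1000).round(1),'rot',np.degrees((R.from_matrix(M).inv()*C).as_rotvec()).round(1))
def hang():
    o=ctrl.get_obs();p=o['ee_pos']-R.from_rotvec(o['tcp_rot']).as_matrix()[:,0]*.019;x=S()
    d=R.from_euler('z',-x[2]).apply(p-[x[0],x[1],.15]);print('handle in stand',d.round(4),'r',np.hypot(d[0],d[2]).round(4),'q',(np.arctan2(d[2],d[0])-np.arctan2(.052,.074)).round(3))
E
python3 - <<'E'
from plan import *
p,M=hpose(0,.09);print(p);rows(p,M)
E
```

```text
[0.59011669 0.12252038 0.26846327]
N 6 total tool shift cm [ 12.24   0.61 -14.95] turn [-44.5  -5.7 -14.5]
[[2.04, 0.1, -2.49], [-7.41, -0.95, -2.41]]
[[1.99, 0.51, -2.49], [-7.41, -0.95, -2.41]]
[[1.92, 0.91, -2.43], [-7.41, -0.95, -2.41]]
[[1.83, 1.3, -2.31], [-7.41, -0.95, -2.41]]
[[1.73, 1.66, -2.15], [-7.41, -0.95, -2.41]]
[[1.62, 2.0, -1.94], [-7.41, -0.95, -2.41]]
```

arm_command([
  [[1.5,0.1,-2.5],[-7.4,-1,-2.4],0],
  [[1.5,0.5,-2.5],[-7.4,-1,-2.4],0],
  [[1.9,0.9,-2.4],[-7.4,-1,-2.4],0],
  [[1.9,1.3,-2.3],[-7.4,-1,-2.4],0],
  [[1.9,1.7,-2.2],[-7.4,-1,-2.4],0],
  [[1.9,2,-2],[-7.4,-1,-2.4],0],
  [[0,0,0],[0,0,0],0.3],
  [[0,0,0],[0,0,0],0.3],
])

```text
t: 18.7
ee_pos: [0.588, 0.1311, 0.2503]
tcp_rot: [1.185, 1.092, -0.799]
wrist_force: [-0.1, -0.1, -0.6]
opening: 0.0605
```

```bash
python3 - <<'E'
from plan import *
st();herr(0,.09)
c=shot('wrist');print(proj(c,W(S(),L['handle_grip'])),[(np.round(x['location'],1),round(x['p'],2)) for x in place_of('handle_grip','wrist')[:2]])
p,M=hpose(0,.04);rows(p,M,3)
E
```

```text
t 18.7 q [ 0.099  0.019 -0.329  0.907  0.027  1.436] p [0.588  0.1311 0.2503] F [-0.1 -0.1 -0.6] T [-0.08  0.33  0.01] op 0.0605
herr mm [17.  -6.5 -8.9] rot [-1.7 -0.4 -1.8]
[336.4151512 290.1768665] [(array([338. , 292.5]), 0.82)]
N 3 total tool shift cm [3.39 0.79 0.8 ] turn [1.6 0.4 1.8]
[[1.13, 0.26, 0.27], [0.54, 0.13, 0.59]]
[[1.13, 0.25, 0.27], [0.54, 0.13, 0.59]]
[[1.13, 0.25, 0.27], [0.54, 0.13, 0.59]]
```

arm_command([
  [[0.5,0.4,0.4],[0.8,0.2,0.9],0.3],
  [[1,0.4,0.4],[0.8,0.2,0.9],0.3],
  [[1.5,0,0],[0,0,0],0.3],
  [[0,0,0],[0,0,0],0.3],
  [[0,0,0],[0,0,0],0.3],
])

```text
t: 19.3
ee_pos: [0.6047, 0.121, 0.2268]
tcp_rot: [1.239, 1.057, -0.79]
wrist_force: [-0.6, 0.6, 0.3]
opening: 0.0598
```

```bash
python3 - <<'E'
from plan import *
st();herr(0,.04)
p,M=hpose(0,0);rows(p,M,3)
E
```

```text
t 19.3 q [ 0.071  0.037 -0.373  0.806  0.046  1.452] p [0.6047 0.121  0.2268] F [-0.6  0.6  0.3] T [-0.02  0.35  0.01] op 0.0598
herr mm [-6.1 -1.2  4.5] rot [ 0.6 -0.1  0.5]
N 3 total tool shift cm [ 4.61  0.07 -0.46] turn [-0.6  0.1 -0.5]
[[1.54, 0.02, -0.15], [-0.2, 0.04, -0.16]]
[[1.54, 0.03, -0.15], [-0.2, 0.04, -0.16]]
[[1.54, 0.03, -0.15], [-0.2, 0.04, -0.16]]
```

arm_command([
  [[1.5,0,-0.2],[-0.3,0,-0.3],0.3],
  [[1.5,0,-0.2],[-0.3,0,-0.2],0.3],
  [[1.5,0,0],[0,0,0],0.3],
  [[0,0,0],[0,0,0],0.3],
  [[0,0,0],[0,0,0],0.3],
])

```text
t: 19.8
ee_pos: [0.6205, 0.1279, 0.1832]
tcp_rot: [1.228, 1.063, -0.789]
wrist_force: [-0.0, 0.5, 0.7]
opening: 0.0598
```

```bash
python3 - <<'E'
from plan import *
st();herr(0)
shot('wrist','w8.png')
E
```

```text
t 19.8 q [ 0.083  0.105 -0.395  0.722  0.041  1.452] p [0.6205 0.1279 0.1832] F [-0.   0.5  0.7] T [-0.05  0.32 -0.04] op 0.0598
herr mm [ 0.7 -0.2  1. ] rot [ 0.  -0.2  0.1]
```

View pics/w8.png

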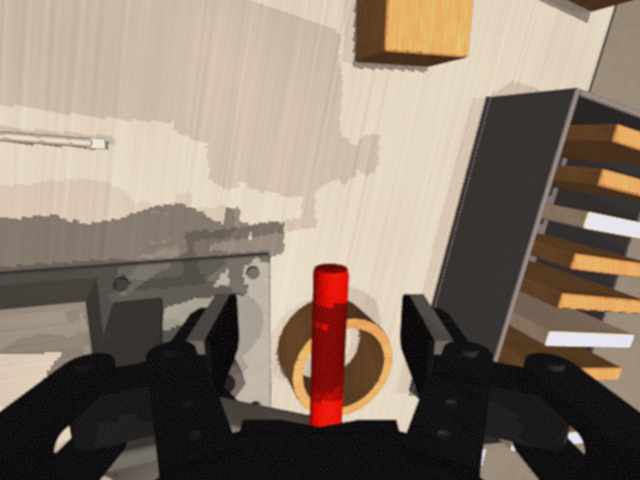

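The red bar at (330,340) lies centred between the pads (238 to 402). Closing on it.

arm_command([
  [[0,0,0],[0,0,0],1],
  [[0,0,0],[0,0,0],1],
  [[0,0,0],[0,0,0],1],
  [[0,0,0],[0,0,0],1],
  [[0,0,0],[0,0,0],1],
  [[0,0,0],[0,0,0],1],
  [[0,0,0],[0,0,0],1],
], grip_force=50)

```text
t: 20.55
ee_pos: [0.6226, 0.1286, 0.186]
tcp_rot: [1.232, 1.059, -0.785]
wrist_force: [2.3, 1.1, -0.6]
opening: 0.0105
```

```bash
python3 - <<'E'
from plan import *
st();hang()
_,M=hpose(0);q0=0
for i in range(1,16):
    d=(M.T@(hpose(i*.1)[0]-hpose(i*.1-.1)[0])*100).round(2);print(round(i*.1,1),d)
E
```

```text
t 20.55 q [ 0.083  0.103 -0.392  0.721  0.042  1.454] p [0.6226 0.1286 0.186 ] F [ 2.3  1.1 -0.6] T [ 0.12  0.09 -0.16] op 0.0105
handle in stand [0.0758 0.1013 0.0538] r 0.0929 q 0.004
0.1 [-0.86 -0.28  0.  ]
0.2 [-0.82 -0.36 -0.  ]
0.3 [-0.78 -0.44  0.  ]
0.4 [-0.74 -0.52 -0.  ]
0.5 [-0.68 -0.59 -0.  ]
0.6 [-0.62 -0.65 -0.  ]
0.7 [-0.55 -0.71 -0.  ]
0.8 [-0.48 -0.76  0.  ]
0.9 [-0.4  -0.81 -0.  ]
1.0 [-0.31 -0.84  0.  ]
1.1 [-0.23 -0.87 -0.  ]
1.2 [-0.14 -0.89  0.  ]
1.3 [-0.05 -0.9  -0.  ]
1.4 [ 0.04 -0.9   0.  ]
1.5 [ 0.13 -0.89 -0.  ]
```

arm_command([
  [[-0.85,-0.28,0],[0,0,0],1],
  [[-0.82,-0.36,0],[0,0,0],1],
  [[-0.78,-0.44,0],[0,0,0],1],
  [[-0.74,-0.52,0],[0,0,0],1],
])

```text
t: 20.95
ee_pos: [0.5996, 0.1245, 0.21]
tcp_rot: [1.236, 1.058, -0.78]
wrist_force: [5.6, 2.1, -5.3]
opening: 0.0104
```

```bash
python3 - <<'E'
from plan import *
st();hang();herr(.4)
E
```

```text
t 20.95 q [ 0.077  0.039 -0.41   0.763  0.047  1.449] p [0.5996 0.1245 0.21  ] F [ 5.6  2.1 -5.3] T [ 0.38 -0.57 -0.17] op 0.0104
handle in stand [0.0523 0.102  0.0778] r 0.0937 q 0.366
herr mm [0.2 5.1 0. ] rot [0.1 0.  0.8]
```

arm_command([
  [[-0.72,-0.55,0],[0,0,0],1],
  [[-0.65,-0.62,0],[0,0,0],1],
  [[-0.58,-0.68,0],[0,0,0],1],
  [[-0.5,-0.74,0],[0,0,0],1],
  [[-0.43,-0.8,0],[0,0,0],1],
])

```text
t: 21.45
ee_pos: [0.5622, 0.1177, 0.2269]
tcp_rot: [1.244, 1.053, -0.768]
wrist_force: [7.1, 2.9, -6.3]
opening: 0.0102
```

```bash
python3 - <<'E'
from plan import *
st();hang();herr(.9)
E
```

```text
t 21.45 q [ 0.065 -0.051 -0.465  0.786  0.057  1.439] p [0.5622 0.1177 0.2269] F [ 7.1  2.9 -6.3] T [ 0.46 -0.76 -0.21] op 0.0102
handle in stand [0.0141 0.103  0.0946] r 0.0957 q 0.81
herr mm [-1.5 10.4 -1.1] rot [0.1 0.3 1.5]
```

arm_command([
  [[-0.35,-0.8,0],[0,0,-0.3],1],
  [[-0.25,-0.85,0],[0,0,-0.3],1],
  [[-0.15,-0.88,0],[0,0,-0.3],1],
  [[-0.05,-0.9,0],[0,0,-0.3],1],
  [[0.05,-0.9,0],[0,0,-0.3],1],
  [[0.15,-0.9,0],[0,0,0],1],
])

```text
t: 22.05
ee_pos: [0.5271, 0.1115, 0.2272]
tcp_rot: [1.252, 1.046, -0.752]
wrist_force: [5.6, 2.4, 4.8]
opening: 0.0098
```

```bash
python3 - <<'E'
from plan import *
st();hang();herr(1.4)
E
```

```text
t 22.05 q [ 0.05  -0.129 -0.539  0.776  0.07   1.424] p [0.5271 0.1115 0.2272] F [5.6 2.4 4.8] T [ 0.73 -1.23 -0.15] op 0.0098
handle in stand [-0.0218  0.1041  0.0947] r 0.0972 q 1.185
herr mm [-6.9 21.  -2.3] rot [0.  0.6 2.4]
```

arm_command([
  [[0.3,-0.9,0.1],[0,0,-0.5],1],
  [[0.3,-0.9,0.1],[0,0,-0.5],1],
  [[0.3,-0.9,0.1],[0,0,-0.5],1],
  [[0.25,-0.8,0],[0,0,-0.5],1],
])

```text
t: 22.45
ee_pos: [0.5193, 0.1102, 0.2252]
tcp_rot: [1.261, 1.043, -0.728]
wrist_force: [8.0, 2.2, 1.0]
opening: 0.01
```

```bash
python3 - <<'E'
from plan import *
st();hang();herr(1.5)
E
```

```text
t 22.45 q [ 0.038 -0.154 -0.571  0.753  0.088  1.409] p [0.5193 0.1102 0.2252] F [8.  2.2 1. ] T [ 0.42 -1.35 -0.32] op 0.01
handle in stand [-0.03    0.1042  0.0926] r 0.0973 q 1.272
herr mm [-9.  21.9 -2.6] rot [-0.3  1.2  3.5]
```

arm_command([
  [[0.3,-1.5,0.1],[0,0,-2],1],
  [[0.4,-1.5,0.1],[0,0,-2],1],
  [[0.4,-1.5,0.1],[0,0,-2],1],
])

```text
t: 22.75
ee_pos: [0.5022, 0.107, 0.2169]
tcp_rot: [1.238, 1.091, -0.759]
wrist_force: [26.9, 13.0, 1.6]
opening: 0.01
```

```bash
python3 - <<'E'
from plan import *
st();hang();herr(1.5)
shot('scene','s9.png');c=cv2.imread('pics/s9.png')[130:350,200:460];cv2.imwrite('pics/s9c.png',cv2.resize(c,None,fx=3,fy=2.7,interpolation=cv2.INTER_CUBIC))
E
```

```text
t 22.75 q [ 0.03  -0.149 -0.567  0.807  0.094  1.391] p [0.5022 0.107  0.2169] F [26.9 13.   1.6] T [ 2.41 -5.05 -0.02] op 0.01
handle in stand [-0.0465  0.1045  0.0847] r 0.0966 q 1.46
herr mm [-7.1  2.7 -3.1] rot [-0.7  1.8  0.4]
```

View pics/s9c.png

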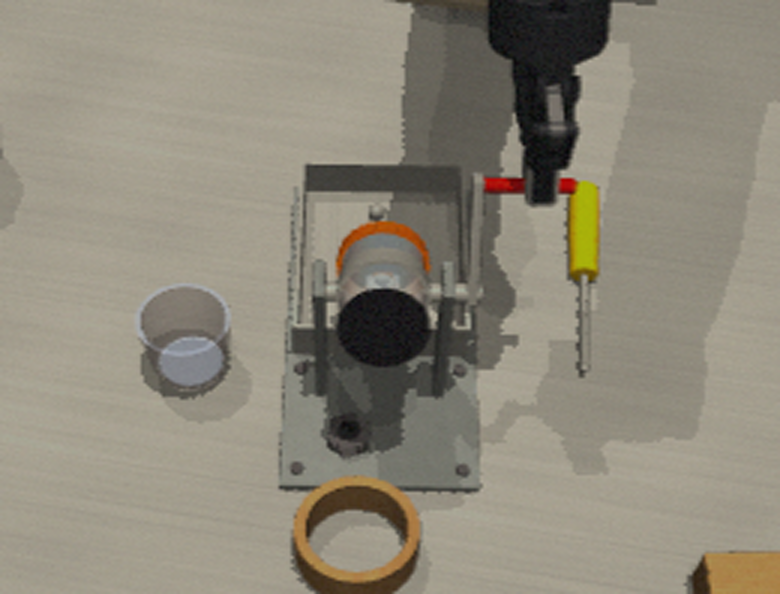

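The hopper is tipped against its stop (30 N at the handle), cap facing the pan, and nothing else disturbed. I hold it there so the balls can run out.

arm_command([
  [[0.1,-0.3,0],[0,0,0],1],
  [[0.1,-0.3,0],[0,0,0],1],
  [[0.1,-0.3,0],[0,0,0],1],
  [[0.1,-0.3,0],[0,0,0],1],
  [[0.1,-0.3,0],[0,0,0],1],
  [[0.1,-0.3,0],[0,0,0],1],
  [[0.1,-0.3,0],[0,0,0],1],
  [[0.1,-0.3,0],[0,0,0],1],
  [[0.1,-0.3,0],[0,0,0],1],
  [[0.1,-0.3,0],[0,0,0],1],
])

```text
t: 23.8
ee_pos: [0.5031, 0.1073, 0.2172]
tcp_rot: [1.266, 1.052, -0.71]
wrist_force: [6.6, 3.5, -0.2]
opening: 0.01
```

arm_command([
  [[0.1,-0.3,0],[0,0,0],1],
  [[0.1,-0.3,0],[0,0,0],1],
  [[0.1,-0.3,0],[0,0,0],1],
  [[0.1,-0.3,0],[0,0,0],1],
  [[0.1,-0.3,0],[0,0,0],1],
  [[0.1,-0.3,0],[0,0,0],1],
  [[0.1,-0.3,0],[0,0,0],1],
  [[0.1,-0.3,0],[0,0,0],1],
  [[0,0,0],[0,0,0],1],
  [[0,0,0],[0,0,0],1],
])

```text
t: 24.8
ee_pos: [0.5034, 0.1074, 0.2178]
tcp_rot: [1.287, 1.02, -0.671]
wrist_force: [4.0, 1.8, -1.7]
opening: 0.01
```

```bash
python3 - <<'E'
from plan import *
st();hang();herr(1.5)
ims=[]
for n in('scene','top'):
    c=shot(n);b=proj(c,W(S(),L['pan_floor'])).astype(int);print(n,b,[(np.round(x['location'],0).tolist(),round(x['p'],2)) for x in place_of('ball0_center',n)[:5]])
    k=c['color'][b[1]-65:b[1]+65,b[0]-65:b[0]+65];ims.append(cv2.resize(k,(400,400),interpolation=cv2.INTER_CUBIC))
cv2.imwrite('pics/p10.png',np.hstack(ims)[:,:,::-1])
E
```

```text
t 24.8 q [ 0.013 -0.212 -0.652  0.679  0.125  1.385] p [0.5034 0.1074 0.2178] F [ 4.   1.8 -1.7] T [ 0.19 -0.09 -0.34] op 0.01
handle in stand [-0.0471  0.1045  0.0847] r 0.097 q 1.466
herr mm [-7.6  4.1 -3.2] rot [-0.7  2.2  6.7]
scene [326 228] [([326.0, 206.0], 0.42), ([318.0, 336.0], 0.22)]
top [321 293] [([310.0, 248.0], 0.7), ([328.0, 324.0], 0.58)]
```

View pics/p10.png

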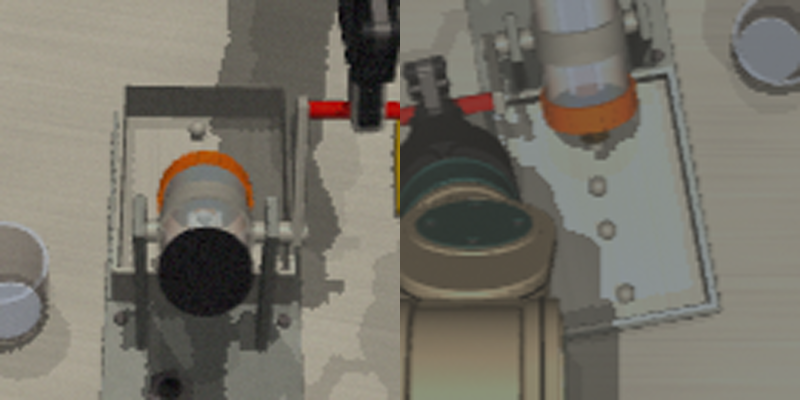

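All three balls lie in the pan, at (597,186), (606,230) and (625,292) in the right-hand crop. Now I swing the hopper back.

arm_command([
  [[-0.1,1.1,0],[0,0,-1.5],1],
  [[0,1.1,0],[0,0,-1.5],1],
  [[0.1,1.1,0],[0,0,-1.5],1],
  [[0.2,1.1,0],[0,0,-1.5],1],
  [[0.25,1,0],[0,0,-1],1],
  [[0.35,1,0],[0,0,-0.5],1],
])

```text
t: 25.6
ee_pos: [0.541, 0.1142, 0.2281]
tcp_rot: [1.205, 1.138, -0.823]
wrist_force: [-9.0, -1.9, 14.3]
opening: 0.0101
```

```bash
python3 - <<'E'
from plan import *
st();hang();herr(.9)
E
```

```text
t 25.6 q [ 0.054 -0.035 -0.421  0.911  0.069  1.415] p [0.541  0.1142 0.2281] F [-9.  -1.9 14.3] T [-0.31  1.64 -0.41] op 0.0101
handle in stand [-0.0057  0.1035  0.0964] r 0.0965 q 1.017
herr mm [-9.9 -9.3 -2. ] rot [-0.4  1.5 -3.9]
```

arm_command([
  [[0.45,0.9,0],[0,0,0.5],1],
  [[0.5,0.85,0],[0,0,0.5],1],
  [[0.6,0.8,0],[0,0,0.5],1],
  [[0.7,0.75,0],[0,0,0.3],1],
  [[0.75,0.65,0],[0,0,0],1],
  [[0.8,0.6,0],[0,0,0],1],
])

```text
t: 26.2
ee_pos: [0.5911, 0.1231, 0.2146]
tcp_rot: [1.216, 1.112, -0.81]
wrist_force: [-5.5, -1.6, 10.7]
opening: 0.0099
```

```bash
python3 - <<'E'
from plan import *
st();hang();herr(.3)
E
```

```text
t 26.2 q [ 0.069  0.052 -0.369  0.848  0.06   1.434] p [0.5911 0.1231 0.2146] F [-5.5 -1.6 10.7] T [-0.17  1.03 -0.35] op 0.0099
handle in stand [0.0447 0.102  0.0827] r 0.094 q 0.462
herr mm [-14.4  -6.6  -0.3] rot [-0.2  1.  -2.4]
```

arm_command([
  [[0.85,0.5,0],[0,0,0.3],1],
  [[0.9,0.45,0],[0,0,0.3],1],
  [[0.95,0.4,0],[0,0,0.3],1],
  [[1,0.3,0],[0,0,0.3],1],
  [[1,0.3,0],[0,0,0],1],
])

```text
t: 26.7
ee_pos: [0.6234, 0.1288, 0.1837]
tcp_rot: [1.225, 1.092, -0.797]
wrist_force: [-36.6, -10.0, 42.8]
opening: 0.01
```

```bash
python3 - <<'E'
from plan import *
st();hang();herr(0)
E
```

```text
t 26.7 q [ 0.077  0.122 -0.367  0.757  0.056  1.444] p [0.6234 0.1288 0.1837] F [-36.6 -10.   42.8] T [-1.02  5.24 -0.28] op 0.01
handle in stand [0.0771 0.101  0.0517] r 0.0928 q -0.022
herr mm [1.2 2.8 0.7] rot [-0.1  0.8 -1.2]
```

Firm stop reached at q≈0 (57 N). I ease off, release and retreat.

arm_command([
  [[0,0,0],[0,0,0],1],
  [[0,0,0],[0,0,0],1],
  [[0,0,0],[0,0,0],0.4],
  [[0,0,0],[0,0,0],0.4],
  [[0,0,0],[0,0,0],0.4],
  [[0,0,0],[0,0,0],0.4],
  [[-2,0,0],[0,0,0],0.4],
  [[-3,0,0],[0,0,0],0.4],
  [[-4,0,0],[0,0,0],0.4],
  [[-3,0,0],[0,0,0],0.4],
])

```text
t: 27.7
ee_pos: [0.5769, 0.1177, 0.2895]
tcp_rot: [1.211, 1.111, -0.816]
wrist_force: [0.9, -0.1, 0.3]
opening: 0.0515
```

```bash
python3 - <<'E'
from plan import *
st();p,M=frame(-150,.20);rows(p,M)
for n in('scene','top','wrist'):
    c=shot(n);q='handle_grip'
    for t in(0,.05): print(n,t,proj(c,W(S(),[.09*np.cos(.6126+t),.098,.15+.09*np.sin(.6126+t)])).round(1))
    print([(np.round(x['location'],1).tolist(),round(x['p'],2)) for x in place_of(q,n)[:2]])
E
```

```text
t 27.7 q [ 0.063 -0.016 -0.278  1.013  0.057  1.428] p [0.5769 0.1177 0.2895] F [ 0.9 -0.1  0.3] T [-0.07  0.2   0.02] op 0.0515
N 5 total tool shift cm [ -6.92 -13.65   9.86] turn [29.8  3.8 17.5]
[[-1.38, -2.73, 1.97], [5.97, 0.77, 3.5]]
[[-1.57, -2.42, 2.22], [5.97, 0.77, 3.5]]
[[-1.74, -2.08, 2.43], [5.97, 0.77, 3.5]]
[[-1.89, -1.7, 2.61], [5.97, 0.77, 3.5]]
[[-2.02, -1.31, 2.74], [5.97, 0.77, 3.5]]
scene 0 [380.3 254.6]
scene 0.05 [380.4 252.5]
[([384.6, 253.6], 0.64), ([264.2, 264.0], 0.37)]
top 0 [259.1 208.7]
top 0.05 [259.2 209.6]
[([261.3, 209.4], 0.93), ([311.3, 253.3], 0.65)]
wrist 0 [336.4 250.4]
wrist 0.05 [334.2 252.3]
[([336.9, 252.7], 0.59)]
```

Back at rest, as at the start. One final look along the cap axis.

arm_command([
  [[-2,-2.7,2],[6,0.8,3.5],0.4],
  [[-2,-2.4,2.2],[6,0.8,3.5],0.4],
  [[-2,-2.1,2.4],[6,0.8,3.5],0.4],
  [[-1.5,-1.7,2.6],[6,0.8,3.5],0.2],
  [[-1.5,-1.3,2.7],[6,0.8,3.5],0.2],
  [[0,0,0],[0,0,0],0.2],
  [[0,0,0],[0,0,0],0.2],
  [[0,0,0],[0,0,0],0.2],
])

```text
t: 28.8
ee_pos: [0.4435, -0.0121, 0.297]
tcp_rot: [1.823, 0.761, -0.886]
wrist_force: [0.2, 0.4, -0.2]
opening: 0.0685
```

```bash
python3 - <<'E'
from plan import *
st();err(-150,.2)
c=shot('wrist');a=rect(c,None)
t=shot('top')['color'][150:350,200:400]
cv2.imwrite('pics/r11.png',np.hstack([a,cv2.resize(t,(380,420),interpolation=cv2.INTER_CUBIC)])[:,:,::-1])
E
```

```text
t 28.8 q [-0.392 -0.474 -0.687  0.853  0.327  1.606] p [ 0.4435 -0.0121  0.297 ] F [ 0.2  0.4 -0.2] T [-0.12  0.54  0.02] op 0.0685
TCP in hopper-pose tool frame mm [  9.6 -14.    7.2] rot err [ 1.7 -0.2 -1. ]
```

View pics/r11.png

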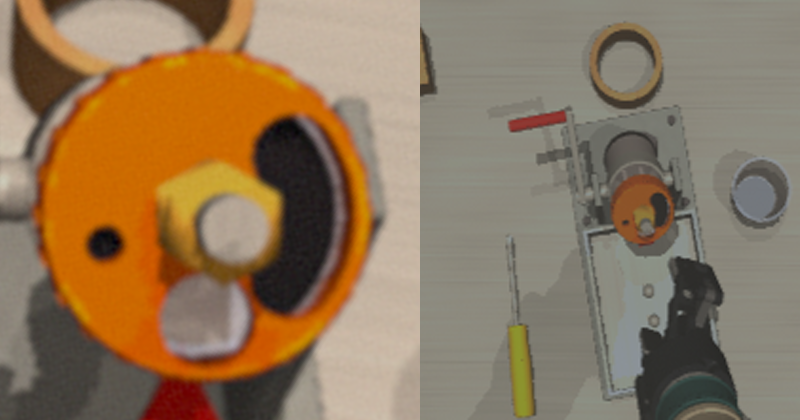

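The cap is unchanged (8 mm hole at (105,243), medium hole at the arrow), the nut is seated, and the hopper is upright. Two balls show in the pan, with the third hidden by the arm. Bystanders are in place.

```bash
python3 -c "
from cell import ticket;print(ticket.close_job())"
```

```text
the job is handed in; nothing more can be done
None
```

The job is done and handed in at about 29 s of the 67 s allowed.

- **Cap:** I turned it about 60° clockwise from about 0.25 rad. The medium hole stands at the arrow; my readings put the cap at 1.27–1.30 rad against the 1.3 wanted. It was unchanged in the final picture.
- **Jam nut:** I turned it clockwise about 125° onto its firm stop. The moment about the tool axis rose from about 0.1 to 1.0 N m. The nut looked unchanged after the tipping.
- **Balls:** I tipped the hopper to its stop by the handle and held it there for about 2 s. The top picture then showed all three balls in the pan. The last picture showed only two, because the arm hid the third.
- **Hopper:** I swung it back against the upright stop, which it met with about 57 N at the wrist. The detected handle position matched the rest position within about 2 px in the wrist and top views. In the scene view it was 4 px off, mostly sideways along the bar.
- **Other checks:** The tumbler, tape and screwdriver looked in place in the last picture. I made no final check on the flask, tin, carton or spare nut. While tipping, the bar slid about 4 mm along the pads, but this had no effect on the result.

I viewed 12 pictures, two over the budget of 10.

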